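Shake, uncover and present the fume extractor's filter plate

TASK

On the fume extractor, work the sprung shaker lever through three full strokes (all the way down and fully back up each time) to knock the dust off the filter, then swing the cover flap up until it stands open and draw out the filter plate, which is the one with the wide grip tab; leave the narrow-tabbed blanking plate in its slot. Finish while holding the filter plate in the gripper: upright, still, over the middle of the catch tray and a few centimetres clear of it, with the flap left open and the other things on the desk where they stand.

Things in the scene. Friction and masses are not known exactly. Their poses are not given: they have to be found in the camera images.
- extractor: Grey bench fume extractor, a fixed box 220 (x) by 290 (y) by 130 mm high. Origin: centre of its underside, on the desk; -x is its front, +y its left. Left part: a filter well under the flap, open-topped, 140 (x) by 170 mm (y) inside, centred at x 0, y +55, floor 20 mm above the desk. Two plates stand in it lengthwise along x, in slots at y +22 and +88 mm (which is where varies).
- flap (a joint): Angle of the cover flap: 0 shut, 1.57 upright, 1.8 the stop; starts at 0 to 0.1. Stiff hinge: it stays at any angle it is left at; moving it takes about 2 N at its tab. A grey sheet 150 (x) by 180 (y) by 5 mm, hinged along its far (+x) edge; its front edge swings up and away from the robot.
- flap_tab (a point): Middle of the flap's upright black pull tab near its front edge: 20 mm along x, 10 mm thick along y, 36 mm tall; this point is 21 mm above the flap's upper face, 15 mm below the tab's top, and when shut 130 mm in front of the hinge axis and 26 mm above it. Turns with the flap (when shut, its axes are the extractor's).
- flap_hinge (a point): Middle of the flap's hinge axis, on the extractor's rim (130 mm up, at x +75, y +55 mm of the extractor); the axis runs along the extractor's y.
- lever (a joint): Angle of the shaker lever: 0 is fully up (where its spring holds it), 0.42 the bottom stop. A full stroke goes beyond 0.36 and back below 0.06. It springs back up by itself when let go.
- lever_pad (a point): Centre of the upper face of the black paddle at the lever's front end: 55 mm along the lever, 36 mm wide (y), 14 mm thick. The lever is 150 mm from pivot to paddle centre, points to the front and rises by 0.36 rad when up. Pushed fully down the paddle drops about 62 mm; it takes about 3 N at the top and 9 N at the bottom.
- lever_pivot (a point): Pivot of the shaker lever, 45 mm above the top of the extractor, at x +70, y -110 mm of it; its axis runs along the extractor's y.
- filter: Loose filter plate: white plastic, a slab 120 (x) by 8 (y) by 72 mm tall (z) with pleats on both faces and, on the middle of its top edge, a WIDE grip tab; 100 mm tall in all, about 140 g. Origin: centre of its lower edge; z points up when upright. It starts upright in one of the two slots, its top 10 mm below the rim, with about 1 mm play each side; it slides straight up and out.
- filter_tab (a point): Centre of the filter plate's grip tab: 46 mm along x, 10 mm thick along y, 28 mm tall; 86 mm above the plate's lower edge.
- filter_mid (a point): Middle of the filter plate, 50 mm above its lower edge.
- blank_tab (a point): Centre of the grip tab of the blanking plate in the other slot: white plastic too, same slab but smooth, with a NARROW tab, 18 mm along x, 10 mm thick, 28 mm tall. It stays in place.
- tray: Shallow steel catch tray, fixed on the desk: 200 (x) by 140 (y) by 22 mm high. Origin: centre of its underside.
- spool_mid (a point): Middle of a bystander: upright metal spool, 60 mm across, 50 mm tall, just left of the extractor.
- mug: Bystander: white mug, 80 mm across, 90 mm tall; origin under it.
- driver: Bystander: black-handled screwdriver lying on the desk beyond the tray.
- board: Bystander: circuit board 100 by 150 mm, at most 20 mm high; origin under it.
- brush: Bystander: hand brush lying on the desk to the left of the tray.
- flask: Bystander: white bottle, 50 mm across, 120 mm tall; origin under it.
- partsbin: Bystander: grey parts bin 100 by 140 by 50 mm; origin under it.

How it is judged:
On the way, in this order (a step that is already met when the one before it is completed fails the run):
1. shaker lever pushed fully down, stroke 1 (value of joint lever above 0.36 rad), for 0.02 s.
2. shaker lever sprung fully back up, stroke 1 (value of joint lever below 0.06 rad), for 0.02 s.
3. shaker lever pushed fully down, stroke 2 (value of joint lever above 0.36 rad), for 0.02 s.
4. shaker lever sprung fully back up, stroke 2 (value of joint lever below 0.06 rad), for 0.02 s.
5. shaker lever pushed fully down, stroke 3 (value of joint lever above 0.36 rad), for 0.02 s.
6. shaker lever sprung fully back up, stroke 3 (value of joint lever below 0.06 rad), for 0.02 s.
7. cover flap standing open (value of joint flap above 1.1 rad), for 0.2 s.
8. filter plate drawn fully out of the well, in the gripper (z of filter in the frame of extractor above 0.135 m and contact force between the fingers and filter above 1 N), for 0.1 s.
At the end, for the whole second after the job is handed in: Filter plate gripped, upright within 0.3 rad, still, its middle over 95 mm above the desk and within 50 mm of the tray centre in plan, touching neither tray nor extractor; flap beyond 1.0 rad, lever up (under 0.06), blank within 15 mm of its height, bystanders moved under 50 mm (contact force between the fingers and filter above 1 N and height (world z) of filter_mid above 0.095 m and angle between filter's own z axis and vertical below 0.3 rad and horizontal distance between filter_mid and tray below 0.05 m and linear speed of filter below 0.03 m/s and contact force between filter and tray below 0.2 N and contact force between filter and extractor below 0.2 N and value of joint flap above 1 rad and value of joint lever below 0.06 rad and z of blank_tab in the frame of extractor between 0.095 and 0.121 m and distance of each of spool_mid, mug, driver, board, brush, flask, partsbin from where it was at the start of the episode below 0.05 m); the arm keeps its last pose, push and grip.
It fails at once if the blanking plate is pulled out of its slot (raised over 40 mm) (z of blank_tab in the frame of extractor above 0.146 m).
It fails at once if a bystander is pushed more than 50 mm (distance of any of spool_mid, mug, driver, board, brush, flask, partsbin from where it was at the start of the episode above 0.05 m).
It also fails if it takes over 72 s, if anything falls off the work surface, if the arm or the gripper's body presses on something with over 40 N, if the wrist force passes 120 N, or if a joint passes its speed limit or range.

ROBOT

A 6-joint arm with a two-finger parallel gripper is mounted at the origin on the work surface. World frame = base frame: x ahead of the robot, y to its left, z up, the work surface at z = 0. Lengths are in m, angles in rad, forces in N, time in s.
With the tool pointing down it reaches from about 0.325 to 0.9 m from the base axis. Payload 6.1 kg.
Tool frame: the origin (TCP) lies at the very end of the fingers, on their centre line; the grasp point (between the pads) lies behind it (arm.tcp_to_grasp is the z of the grasp point in the tool frame, in m); z points along the fingers, y is the line along which they close (so a half turn about z gives the same grasp; the last joint's range is limited). The gripper opens to 85 mm and grips with 20 to 120 N. Pads are 22 mm wide; open, the fingers measure 114 mm over their backs; the gripper's body (76 mm by 85 mm) begins 54 mm behind the grasp point. The pads swing forward as they close: fully open they stand 13 mm farther back than shut.
Start: joints at [-1.283, 0.22, 1.526, -0, 1.395, -0.126], TCP at [0.251, -0.572, 0.231] pointing down, gripper open.
Joint ranges: [-2.98, 2.98], [-0.91, 2.08], [0.09, 2.57], [-1.24, 4.39], [0.2, 2.65], [-2.68, 2.68]. Speed limits (rad/s): [2.57, 2.57, 3.01, 3.14, 3.14, 3.14].

INTERFACE

Orientations are given as a rotation vector (axis times angle).
In Python, from workcell import telemetry, read_camera, camera_params, arm, masks_of gives the robot as it stands.
- The arm moves only by the tool step_arm, never from a script. Its argument "moves" is a list of rows, each a list of 6 numbers: the shift along the tool's x, y, z in m, then the turn, a rotation vector about the tool's x, y, z in rad. In form: [[tx, ty, tz, wx, wy, wz], ...]. A call has 1 to 20 rows; each row is the pose to reach, as a shift and turn from the pose commanded when the call began, along the tool's axes at that moment; what a row does not reach only later rows make up. A row lasts 1/10 s, in which the tool goes at most 50 mm and 8.59 degrees, less where a joint would pass 70% of its speed; a pose out of reach is approached as far as the arm can. A call with a gripper value outside its range is refused whole. "gripper" is the gripper's target within -1 to 1 (shut at 1, half-way at 0, fully open at -1), set as the call begins (left out, the last holds). The fingers move at their own pace and stop on an object; "squeeze" is the grip in N (left out, the last holds). Time passes only in rows, so rows that repeat a pose let the fingers close. It gives the time, the measured TCP pose, the force, the opening and the grip force at its end, in the units of the state.
- telemetry.read_state(): the state, without advancing time (a new reading comes with each control period).
- read_camera(name): name is "scene" or "top" or "wrist"; returns (picture, depth): 420x560x3 uint8, red, green, blue; 420x560 float32, m along the optical axis (not along the pixel's ray), 0 where there is no reading.
- camera_params(name): a dict with "camera_matrix" (3x3 intrinsics, pixels), "xyz" and "rotation" of the camera in the world. Camera axes: x right, y up, looking along -z (the intrinsics and any distortion apply to the point x, -y, -z); pixel columns grow to the right and rows downward; lengths in m; the calibration is good to about 2 mm. A picture is of the moment at which its call begins: read the wrist's pose just before it. camera_params takes no time and is no camera call; for the wrist camera it gives the pose at the moment of the call.
- arm.finish_job(): hands the job in; it is judged then, once.
Trained networks look in the newest picture that a camera, given by its name, has taken for a name from the list of things; names that differ only in an ending like _2 or _b are one class to them, and where a whole thing is asked for, a point or a joint stands for the part that bears it (a point fixed in the world has none). Each returns a list of dicts, best first, with "conf" (0 to 1); they miss things now and then, are a little off and sometimes report something else, mostly with a low value. They report only what shows in the picture. A call takes as long as a camera call.
- masks_of(query, camera): "pixels" (420x560 bool, what is visible of it) and "location" ([column, row] in pixels, amid what is visible of it).
The state is a dict: "time_s": time; "joints": joint angles; "dq": joint speeds; "joint_torque": joint torques, N m; "ee_pos": TCP position; "tool_rot": TCP orientation; "wrist_force": force on the tool from outside, world axes, zero at the start; "torque": the same for the moment, N m; "opening": finger opening in m; "gripper_force": force on a finger pad.
Only numpy, scipy, OpenCV 4.12 (cv2) and the standard library are available. Lean on these libraries where they do the work, as an engineer would, in place of code of your own. Each camera call takes 0.05 s, during which the arm holds its last target. There are 200 camera calls.

## Working session

There is one attempt and no reset: what is moved stays moved. The work goes in short steps, Python scripts to look and compute and a tool call to move; the robot and the scene stay as the last step left them, time stands still between calls to the robot, and variables do not carry over. Pictures are saved under pics/ and viewed, at most 10 in all, crops included, and the job is handed in when it is done.

Besides the shell and the picture viewer there is one more tool, called after "Request:" in YAML: its name, and indented under it one key for each argument. step_arm: Moves the arm, as the interface text tells. Its arguments: {"type":"object","properties":{"moves":{"type":"array","items":{"type":"array","items":{"type":"number"}}},"gripper":{"type":"number"},"squeeze":{"type":"number"}},"required":["moves"]}

```bash
ls; mkdir -p pics; cat > h.py <<'E'
import numpy as np, cv2
from scipy.spatial.transform import Rotation as R
from workcell import telemetry, read_camera, camera_params, arm, masks_of
def cloud(depth,P):
    K=np.array(P["camera_matrix"]); v,u=np.indices(depth.shape)
    p=np.stack([(u-K[0,2])/K[0,0]*depth,-(v-K[1,2])/K[1,1]*depth,-depth],-1)
    r=np.array(P["rotation"],float)
    r=r if r.shape==(3,3) else R.from_rotvec(r).as_matrix()
    return p@r.T+np.array(P["xyz"])
def look(name):
    P=camera_params(name); im,d=read_camera(name); return im,d,cloud(d,P),P
def save(n,im): cv2.imwrite(f"pics/{n}.png",im[...,::-1])
E
python3 - <<'E'
from h import *
s=telemetry.read_state(); print(s["time_s"],s["ee_pos"],s["tool_rot"],arm.tcp_to_grasp)
ims=[]
for c in ("scene","top"):
    im,d,X,P=look(c); save(c,im); print(c,P)
    for q in "extractor flap_tab lever_pad tray spool_mid mug driver board brush flask partsbin".split():
        for m in masks_of(q,c)[:1]:
            k=m["pixels"]&(d>0); x=X[k]
            if len(x): print(q,round(m["conf"],2),np.round(m["location"]),k.sum(),np.median(x,0).round(3),np.percentile(x,3,0).round(3),np.percentile(x,97,0).round(3))
E
```

```text
pics
0.0 [ 0.25111123 -0.57164275  0.2301819 ] [-3.07263969e+00 -6.44967552e-01  2.81909469e-04] -0.0187
scene {'camera_matrix': array([[521.20116604,   0.        , 275.90372994],
       [  0.        , 521.20116604, 204.98917244],
       [  0.        ,   0.        ,   1.        ]]), 'xyz': array([1.55971699, 0.13511333, 1.21091839]), 'rotation': array([0.55692689, 0.64599674, 1.60588829])}
extractor 0.96 [206. 222.] 9068 [ 0.64  -0.188  0.132] [ 0.484 -0.316  0.013] [ 0.703 -0.047  0.213]
flap_tab 0.77 [228. 207.] 2801 [ 0.572 -0.137  0.143] [ 0.491 -0.221  0.133] [ 0.645 -0.052  0.152]
lever_pad 0.57 [164. 171.] 383 [ 0.549 -0.301  0.224] [ 0.509 -0.326  0.182] [ 0.657 -0.287  0.244]
tray 0.93 [364. 247.] 2789 [0.571 0.263 0.006] [0.47  0.194 0.   ] [0.671 0.33  0.024]
spool_mid 0.7 [168. 170.] 402 [ 0.545 -0.302  0.226] [ 0.497 -0.328  0.134] [ 0.656 -0.287  0.244]
mug 0.6 [121. 219.] 964 [ 0.593 -0.455  0.06 ] [ 0.54  -0.499  0.009] [ 0.645 -0.425  0.093]
driver 0.89 [360. 292.] 310 [0.742 0.246 0.023] [0.725 0.207 0.009] [0.752 0.352 0.03 ]
board 0.96 [161. 168.] 677 [ 0.306 -0.4
[... 944 characters left out ...]
 0.264 0.005] [ 0.474  0.194 -0.002] [0.665 0.332 0.023]
spool_mid 0.59 [286. 213.] 219 [ 0.532 -0.012  0.049] [ 0.509 -0.037  0.003] [0.56  0.013 0.056]
mug 0.94 [406. 192.] 595 [ 0.588 -0.467  0.043] [ 0.54  -0.501  0.001] [ 0.644 -0.425  0.092]
driver 0.67 [213. 165.] 171 [0.731 0.25  0.021] [0.722 0.207 0.   ] [0.749 0.347 0.03 ]
board 0.68 [396. 268.] 1125 [ 0.301 -0.412  0.008] [ 0.252 -0.484  0.001] [ 0.351 -0.342  0.016]
brush 0.93 [153. 207.] 349 [0.598 0.492 0.018] [0.494 0.479 0.009] [0.664 0.516 0.024]
flask 0.54 [254. 151.] 210 [0.771 0.083 0.079] [0.758 0.062 0.008] [0.797 0.105 0.122]
partsbin 0.92 [159. 279.] 1219 [0.312 0.455 0.008] [ 0.265  0.385 -0.001] [0.359 0.523 0.052]
```

```bash
python3 - <<'E'
from h import *
pts={}
for c in ("scene","top"):
    im,d,X,P=look(c)
    m=masks_of("flap_tab",c)[0]; k=m["pixels"]&(d>0); x=X[k]
    r=cv2.minAreaRect((x[:,:2]*1000).astype(np.float32)); print(c,"flap",r)
    A=np.c_[x[:,:2],np.ones(len(x))]; co=np.linalg.lstsq(A,x[:,2],rcond=None)[0]; print(co)
    reg=(X[...,0]>.45)&(X[...,0]<.7)&(X[...,1]>-.24)&(X[...,1]<-.03)&(X[...,2]>.162)&(d>0)
    t=X[reg]; print("tab",len(t),t.mean(0).round(4),t.min(0).round(3),t.max(0).round(3))
    reg=(X[...,0]>.4)&(X[...,0]<.75)&(X[...,1]>-.36)&(X[...,1]<-.245)&(X[...,2]>.2)&(d>0)
    t=X[reg]; print("lever",len(t),np.percentile(t,2,0).round(3),np.percentile(t,98,0).round(3))
    for lo,hi in((.45,.5),(.5,.53),(.53,.56),(.56,.6),(.6,.64),(.64,.68)):
        q=t[(t[:,0]>lo)&(t[:,0]<hi)]
        if len(q): print(lo,len(q),np.median(q,0).round(3),np.percentile(q,[3,97],0).round(3).tolist())
a=cv2.imread("pics/scene.png")[90:330,80:480]; b=cv2.imread("pics/top.png")[90:330,130:430]
cv2.imwrite("pics/m.png",np.hstack([cv2.resize(a,(440,264)),cv2.resize(b,(330,264))]))
cv2.imwrite("pics/z.png",cv2.resize(cv2.imread("pics/scene.png")[140:290,130:310],(720,600)))
E
```

```text
scene flap ((560.0614624023438, -136.63027954101562), (180.102783203125, 177.45164489746094), 9.638341903686523)
[-0.09803602 -0.01481651  0.1971168 ]
tab 37 [ 0.5188 -0.1439  0.177 ] [ 0.506 -0.149  0.163] [ 0.529 -0.139  0.187]
lever 330 [ 0.503 -0.327  0.201] [ 0.612 -0.291  0.245]
0.45 4 [ 0.499 -0.302  0.241] [[0.497, -0.307, 0.238], [0.5, -0.3, 0.244]]
0.5 121 [ 0.517 -0.312  0.238] [[0.503, -0.328, 0.231], [0.529, -0.295, 0.246]]
0.53 120 [ 0.544 -0.307  0.229] [[0.531, -0.324, 0.218], [0.556, -0.29, 0.236]]
0.56 64 [ 0.58  -0.301  0.212] [[0.562, -0.308, 0.203], [0.596, -0.295, 0.224]]
0.6 21 [ 0.609 -0.296  0.203] [[0.601, -0.301, 0.2], [0.625, -0.291, 0.207]]
top flap ((569.3074340820312, -139.2903289794922), (158.91453552246094, 185.0543212890625), 9.808967590332031)
[-0.0784984  -0.02786577  0.18212194]
tab 27 [ 0.5151 -0.1453  0.1763] [ 0.504 -0.152  0.162] [ 0.526 -0.14   0.186]
lever 237 [ 0.499 -0.329  0.203] [ 0.606 -0.292  0.246]
0.45 12 [ 0.499 -0.306  0.239] [[0.496, -0.32, 0.236], [0.5, -0.299, 0.244]]
0.5 101 [ 0.514 -0.312  0.238] [[0.501, -0.329, 0.231], [0.529, -0.294, 0.247]]
0.53 74 [ 0.541 -0.307  0.229] [[0.53, -0.325, 0.217], [0.558, -0.292, 0.234]]
0.56 38 [ 0.578 -0.301  0.213] [[0.561, -0.308, 0.204], [0.597, -0.295, 0.223]]
0.6 12 [ 0.605 -0.296  0.203] [[0.6, -0.302, 0.201], [0.614, -0.292, 0.208]]
```

View pics/z.png

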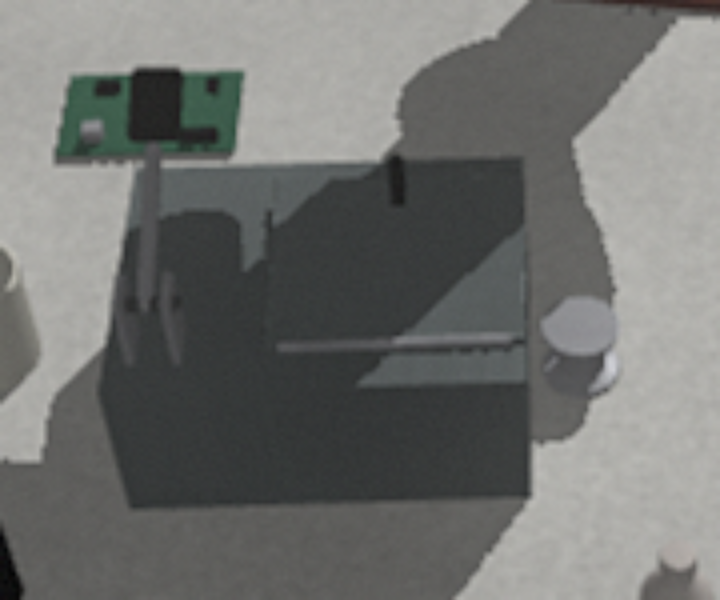

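View pics/m.png

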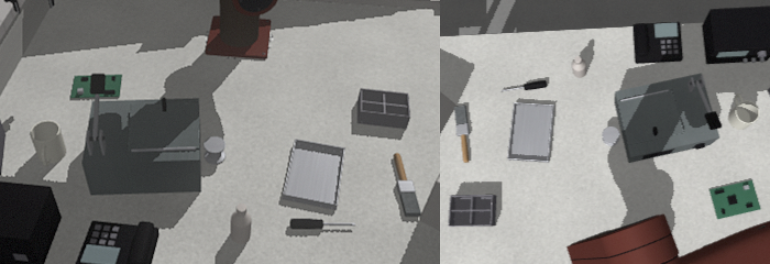

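The pictures show the extractor at a yaw of about +10°. In the scene crop, the lever paddle is at about (155,105) and the flap tab at about (397,180). The spool stands to its left and the tray lies clear. The lever and tab points from both cameras agree with the given sizes, with the pad at (0.529, -0.310, 0.235) and the tab at (0.517, -0.1445). I'm moving above the paddle now.

Request:
step_arm:
  moves:
    - [0.04,-0.014,-0.04,0,0,0.06]
    - [0.358,-0.128,-0.04,0,0,0.243]
    - [0.358,-0.128,-0.04,0,0,0.243]
    - [0.358,-0.128,-0.04,0,0,0.243]
    - [0.358,-0.128,-0.04,0,0,0.243]
    - [0.358,-0.128,-0.04,0,0,0.243]
    - [0.358,-0.128,-0.04,0,0,0.243]
    - [0.358,-0.128,-0.04,0,0,0.243]
    - [0.358,-0.128,-0.04,0,0,0.243]
    - [0.358,-0.128,-0.04,0,0,0.243]
    - [0.358,-0.128,-0.04,0,0,0.243]
    - [0.358,-0.128,-0.04,0,0,0.243]
  gripper: 1
  squeeze: 40

```text
time_s: 2.6
ee_pos: [0.5266, -0.3124, 0.2713]
tool_rot: [3.13, 0.265, -0.0]
wrist_force: [-1.2, 0.5, 0.3]
opening: -0.0003
gripper_force: 0.0
```

Request:
step_arm:
  moves:
    - [0,0,0.03,0,0,0]
    - [-0.003,0,0.06,0,0,0]
    - [-0.006,0,0.085,0,0,0]
    - [-0.007,0,0.099,0,0,0]
    - [-0.007,0,0.099,0,0,0]
    - [-0.007,0,0.099,0,0,0]

```text
time_s: 3.2
ee_pos: [0.5201, -0.3145, 0.1746]
tool_rot: [3.128, 0.264, 0.002]
wrist_force: [-3.2, 0.8, 8.9]
opening: -0.0001
gripper_force: 4.6
```

Request:
step_arm:
  moves:
    - [0,0,0.004,0,0,0]
    - [0,0,0.004,0,0,0]
    - [0,0,0.004,0,0,0]

```text
time_s: 3.5
ee_pos: [0.5202, -0.3147, 0.173]
tool_rot: [3.127, 0.264, 0.003]
wrist_force: [-9.2, 4.2, 21.1]
opening: 0.0004
gripper_force: 10.6
```

Request:
step_arm:
  moves:
    - [0.002,0,-0.04,0,0,0]
    - [0.005,0,-0.08,0,0,0]
    - [0.007,0,-0.1,0,0,0]
    - [0.007,0,-0.1,0,0,0]
    - [0.007,0,-0.1,0,0,0]
    - [0.007,0,-0.1,0,0,0]
    - [0.007,0,-0.1,0,0,0]

```text
time_s: 4.2
ee_pos: [0.5266, -0.3108, 0.266]
tool_rot: [-3.128, -0.267, 0.004]
wrist_force: [0.0, 0.9, -0.1]
opening: -0.0001
gripper_force: 0.0
```

Request:
step_arm:
  moves:
    - [0,0,0.03,0,0,0]
    - [-0.003,0,0.06,0,0,0]
    - [-0.006,0,0.085,0,0,0]
    - [-0.007,0,0.099,0,0,0]
    - [-0.007,0,0.099,0,0,0]
    - [-0.007,0,0.099,0,0,0]

```text
time_s: 4.8
ee_pos: [0.5212, -0.313, 0.1729]
tool_rot: [3.128, 0.268, 0.002]
wrist_force: [-8.1, 3.8, 21.8]
opening: 0.0001
gripper_force: 11.1
```

Request:
step_arm:
  moves:
    - [0.002,0,-0.04,0,0,0]
    - [0.005,0,-0.08,0,0,0]
    - [0.007,0,-0.1,0,0,0]
    - [0.007,0,-0.1,0,0,0]
    - [0.007,0,-0.1,0,0,0]
    - [0.007,0,-0.1,0,0,0]
    - [0.007,0,-0.1,0,0,0]

```text
time_s: 5.5
ee_pos: [0.5267, -0.3105, 0.2668]
tool_rot: [-3.127, -0.268, 0.005]
wrist_force: [0.4, -0.2, 0.4]
opening: -0.0
gripper_force: 0.0
```

Request:
step_arm:
  moves:
    - [0,0,0.03,0,0,0]
    - [-0.003,0,0.06,0,0,0]
    - [-0.006,0,0.085,0,0,0]
    - [-0.007,0,0.101,0,0,0]
    - [-0.007,0,0.101,0,0,0]
    - [-0.007,0,0.101,0,0,0]

```text
time_s: 6.1
ee_pos: [0.5212, -0.3131, 0.1728]
tool_rot: [3.128, 0.268, 0.002]
wrist_force: [-9.2, 5.6, 26.3]
opening: -0.0001
gripper_force: 13.2
```

Request:
step_arm:
  moves:
    - [0.002,0,-0.04,0,0,0]
    - [0.005,0,-0.08,0,0,0]
    - [0.007,0,-0.11,0,0,0]
    - [0.007,0,-0.11,0,0,0]
    - [0.007,0,-0.11,0,0,0]
    - [0.007,0,-0.11,0,0,0]
    - [0.007,0,-0.11,0,0,0]

```text
time_s: 6.8
ee_pos: [0.5267, -0.3105, 0.2758]
tool_rot: [-3.127, -0.267, 0.005]
wrist_force: [0.3, 0.7, -0.1]
opening: 0.0
gripper_force: 0.0
```

Request:
step_arm:
  moves:
    - [0.018,-0.05,0,0,0,0]
    - [0.018,-0.165,0,0,0,0]
    - [0.018,-0.165,0,0,0,0]
    - [0.018,-0.165,0,0,0,0]
    - [0.018,-0.165,0,0,0,0]
    - [0.018,-0.165,0,0,0,0]
    - [0.018,-0.165,0.02,0,0,0]
    - [0.018,-0.165,0.02,0,0,0]
  gripper: -1

```text
time_s: 7.6
ee_pos: [0.516, -0.1465, 0.2554]
tool_rot: [-3.128, -0.265, 0.007]
wrist_force: [-0.9, -0.0, -0.9]
opening: 0.0853
gripper_force: 0.0
```

```bash
python3 - <<'E'
from h import *
s=telemetry.read_state(); print(s["ee_pos"],s["opening"])
im,d,X,P=look("wrist"); save("w1",im); print(P["xyz"])
for m in masks_of("flap_tab","wrist")[:2]: print(m["conf"],m["location"],m["pixels"].sum())
reg=(X[...,0]>.48)&(X[...,0]<.56)&(X[...,1]>-.19)&(X[...,1]<-.1)&(X[...,2]>.165)&(X[...,2]<.195)&(d>0)
t=X[reg]; print(len(t),t.mean(0),t.min(0),t.max(0)); u=t[t[:,2]>t[:,2].max()-.004]; print(u.mean(0))
f=(d>0)&(abs(X[...,0]-.56)<.06)&(abs(X[...,1]+.137)<.07)&(X[...,2]<.16)&(X[...,2]>.12); x=X[f]
print(np.linalg.lstsq(np.c_[x[:,:2],np.ones(len(x))],x[:,2],rcond=None)[0])
E
```

```text
[ 0.51604099 -0.14649083  0.25537874] 0.08534996410750095
[ 0.58433363 -0.13615264  0.39761723]
0.62 [276.3, 118.5] 62299
553 [ 0.51916759 -0.14714529  0.18127814] [ 0.50784941 -0.15320692  0.16502453] [ 0.52792521 -0.14140853  0.18539679]
[ 0.517263   -0.14740386  0.18261526]
[-0.0908789  -0.01458185  0.19142654]
```

View pics/w1.png

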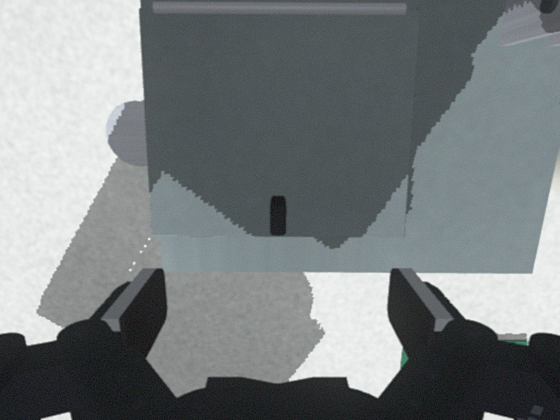

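The tab stands at about (278,215), midway between the fingers, with its top at z 0.183. I'm lowering and gripping it.

Request:
step_arm:
  moves:
    - [0.001,0.001,0.05,0,0,0]
    - [0.001,0.001,0.098,0,0,0]
    - [0.001,0.001,0.098,0,0,0]
    - [0.001,0.001,0.098,0,0,0]

```text
time_s: 8.1
ee_pos: [0.5184, -0.1468, 0.161]
tool_rot: [-3.13, -0.267, 0.002]
wrist_force: [-0.2, 0.2, 0.4]
opening: 0.0855
gripper_force: 0.0
```

Request:
step_arm:
  moves:
    - [0,0,0,0,0,0]
    - [0,0,0,0,0,0]
    - [0,0,0,0,0,0]
    - [0,0,0,0,0,0]
    - [0,0,0,0,0,0]
    - [0,0,0,0,0,0]
    - [0,0,0,0,0,0]
    - [0,0,0,0,0,0]
  gripper: 1
  squeeze: 20

```text
time_s: 8.9
ee_pos: [0.5186, -0.1464, 0.1605]
tool_rot: [3.13, 0.268, 0.0]
wrist_force: [-0.5, -0.8, 1.6]
opening: 0.0092
gripper_force: 25.4
```

Request:
step_arm:
  moves:
    - [0.005,0,-0.012,0,0,0]
    - [0.0112,0,-0.0227,0,0,0]
    - [0.019,0,-0.034,0,0,0]
    - [0.0275,0,-0.0442,0,0,0]
    - [0.037,0,-0.0535,0,0,0]
    - [0.0477,0,-0.0619,0,0,0]
    - [0.059,0,-0.069,0,0,0]
    - [0.0711,0,-0.0753,0,0,0]
    - [0.0711,0,-0.0753,0,0,0]

```text
time_s: 9.8
ee_pos: [0.5903, -0.1345, 0.2372]
tool_rot: [3.129, 0.269, 0.003]
wrist_force: [0.4, -5.1, 0.3]
opening: 0.0096
gripper_force: 23.6
```

```bash
cat > fl.py <<'E'
from h import *
for c in ("scene","top"):
    im,d,X,P=look(c); e=np.array([.9857,.168]); n=np.array([-.168,.9857]); r=X[...,:2]-np.array([.645,-.1245])
    a=r@e; b=r@n; z=X[...,2]-.13
    f=(d>0)&(abs(b)<.085)&(a>-.14)&(a<.05)&(z>.02)&(z<.16)
    import sys
    x=np.c_[a[f],b[f],z[f]]; 
    for lo,hi in((-.085,-.06),(.06,.085)):
        q=x[(x[:,1]>lo)&(x[:,1]<hi)]; print(c,len(q), np.median(np.arctan2(q[:,2],-q[:,0])).round(3) if len(q) else '')
    save(sys.argv[1]+c,im)
s=telemetry.read_state(); print(s["time_s"],s["ee_pos"],s["opening"],s["gripper_force"],s["wrist_force"])
E
python3 fl.py f1
```

```text
scene 439 0.893
scene 431 0.904
top 39 0.896
top 12 0.928
9.9 [ 0.58954679 -0.13464116  0.23674878] 0.009436322075747398 23.70465874671936 [ 1.01558762 -5.43526987  1.14799858]
```

Request:
step_arm:
  moves:
    - [0.0095,0,-0.0042,0,0,0]
    - [0.019,0,-0.0069,0,0,0]
    - [0.032,0,-0.0098,0,0,0]
    - [0.0456,0,-0.0115,0,0,0]
    - [0.059,0,-0.0117,0,0,0]
    - [0.0725,0,-0.0107,0,0,0]
    - [0.084,0,-0.0085,0,0,0]
    - [0.0949,0,-0.0058,0,0,0]
    - [0.0949,0,-0.0058,0,0,0]
    - [0.0949,0,-0.0058,0,0,0]

```text
time_s: 10.9
ee_pos: [0.6828, -0.1193, 0.2426]
tool_rot: [3.128, 0.267, 0.003]
wrist_force: [2.2, -6.3, 1.9]
opening: 0.0097
gripper_force: 23.1
```

```bash
python3 fl.py f2
```

```text
scene 324 1.551
scene 344 1.565
top 17 1.52
top 0 
11.0 [ 0.68263643 -0.11932001  0.24261309] 0.009659438589407283 23.099427223205566 [ 1.8808729  -6.42495119  1.31830532]
```

Request:
step_arm:
  moves:
    - [0,0,0,0,0,0]
    - [0,0,0,0,0,0]
    - [0,0,0,0,0,0]
    - [0,0,0,0,0,0]
    - [0,0,0,0,0,0]
    - [0,0,-0.035,0,0,0]
    - [0,0,-0.07,0,0,0]
    - [0,0,-0.07,0,0,0]
    - [0,0,-0.07,0,0,0]
    - [-0.05,0,-0.07,0,0,0]
    - [-0.1,0,-0.07,0,0,0]
    - [-0.15,0,-0.07,0,0,0]
    - [-0.185,0,-0.07,0,0,0]
    - [-0.185,0,-0.07,0,0,0]
    - [-0.185,0,-0.07,0,0,0]
  gripper: -1

```text
time_s: 12.5
ee_pos: [0.4991, -0.1494, 0.3105]
tool_rot: [-3.13, -0.266, 0.001]
wrist_force: [-0.2, 0.2, 0.4]
opening: 0.0856
gripper_force: 0.0
```

```bash
python3 fl.py f3; python3 - <<'E'
from h import *
for c in ("wrist","scene","top"):
    im,d,X,P=look(c); save("t"+c,im)
    for q in("filter_tab","blank_tab"):
        for m in masks_of(q,c)[:2]:
            k=m["pixels"]&(d>0); x=X[k]; x=x[x[:,2]>.105]
            if len(x): print(c,q,round(m["conf"],2),np.round(m["location"]),k.sum(),len(x),np.median(x,0).round(4),np.percentile(x,[2,98],0).round(3).tolist())
w=cv2.imread("pics/twrist.png")[0:420]; s=cv2.imread("pics/tscene.png")[130:290,120:320]
cv2.imwrite("pics/j.png",np.hstack([cv2.resize(w,(400,300)),cv2.resize(s,(375,300))]))
E
```

```text
scene 339 1.552
scene 342 1.565
top 0 
top 89 1.52
12.6 [ 0.50028755 -0.14932662  0.31081761] 0.08523481934735148 0.0 [ 0.07956632 -0.57136911 -0.47465437]
wrist filter_tab 0.71 [241.  96.] 1871 685 [ 0.5631 -0.1072  0.1196] [[0.541, -0.114, 0.107], [0.584, -0.1, 0.121]]
wrist blank_tab 0.58 [310. 100.] 1697 259 [ 0.5732 -0.1708  0.1195] [[0.565, -0.176, 0.109], [0.581, -0.166, 0.121]]
top filter_tab 0.55 [306. 195.] 9 1 [ 0.5792 -0.0968  0.1153] [[0.579, -0.097, 0.115], [0.579, -0.097, 0.115]]
top filter_tab 0.16 [319. 206.] 2321 1457 [ 0.5192 -0.1587  0.1321] [[0.463, -0.339, 0.112], [0.642, -0.039, 0.278]]
```

View pics/j.png

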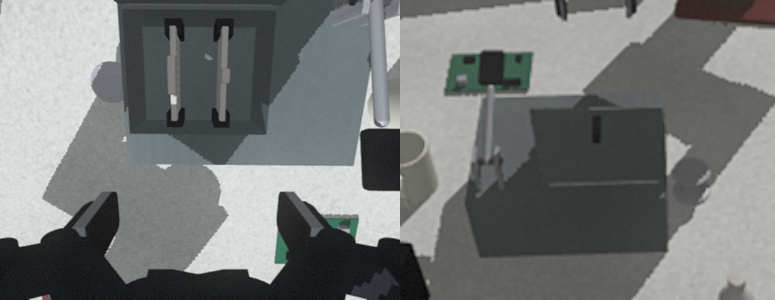

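The wrist view (left half) shows the wide-tabbed plate on the left at about (172,72) and the narrow-tabbed one on the right at (224,72). That puts the filter in the +88 slot with its tab at (0.563, -0.107), top at z 0.120, which fits the text. I'm turning the tool half a turn so the wrist camera stays clear of the flap, and half-closing the gripper to fit inside the well.

Request:
step_arm:
  moves:
    - [0,0,0,0,0,-1.57]
    - [0,0,0,0,0,-1.57]
    - [0,0,0,0,0,-1.57]
    - [0,0,0,0,0,-1.57]
    - [0,0,0,0,0,-1.57]
    - [0,0,0,0,0,-1.57]
    - [0,0,0,0,0,-1.57]
    - [0,0,0,0,0,-1.57]
    - [0,0,0,0,0,-1.57]
    - [0,0,0,0,0,-1.57]
    - [0,0,0,0,0,-1.57]
    - [0,0,0,0,0,-1.57]
  gripper: 0

```text
time_s: 14.25
ee_pos: [0.4998, -0.1495, 0.3114]
tool_rot: [2.024, 2.402, 0.0]
wrist_force: [0.5, 0.2, -0.5]
opening: 0.0432
gripper_force: 0.0
```

Request:
step_arm:
  moves:
    - [0,0,0,0,0,-1.57]
    - [0,0,0,0,0,-1.57]
    - [0,0,0,0,0,-1.57]
    - [0,0,0,0,0,-1.57]
    - [0,0,0,0,0,-1.57]
    - [0,0,0,0,0,-1.57]
    - [0,0,0,0,0,-1.57]
    - [0,0,0,0,0,-1.57]
    - [0,0,0,0,0,-1.57]
    - [0,0,0,0,0,-1.57]
    - [0,0,0,0,0,-1.57]
    - [0,0,0,0,0,-1.57]

```text
time_s: 15.45
ee_pos: [0.4998, -0.1495, 0.3114]
tool_rot: [-0.263, 3.131, 0.0]
wrist_force: [0.2, -0.1, -0.3]
opening: 0.0429
gripper_force: 0.0
```

```bash
cat > go.py <<'E'
from h import *; import sys
s=telemetry.read_state(); r=R.from_rotvec(s["tool_rot"]); p=np.array(s["ee_pos"])
t=np.array([float(a) for a in sys.argv[1:4]]); yaw=float(sys.argv[4])
tg=R.from_euler("z",yaw)*R.from_matrix(np.diag([1,-1,-1.]))
print(s["time_s"],p.round(4),s["joints"],s["opening"],"shift",r.inv().apply(t-p).round(4),"turn",(r.inv()*tg).as_rotvec().round(4))
E
python3 go.py .563 -.107 .23 3.3106
```

```text
15.45 [ 0.4998 -0.1495  0.3114] [-4.41889267e-01 -7.10201455e-02  1.68562642e+00  1.18508867e-05
  1.52697999e+00 -2.18043912e+00] 0.04292248257275933 shift [-0.0694  0.0313  0.0814] turn [ 0.      0.     -0.0013]
```

Request:
step_arm:
  moves:
    - [-0.03,0.013,0,0,0,0]
    - [-0.0694,0.0313,0.04,0,0,0]
    - [-0.0694,0.0313,0.08,0,0,0]
    - [-0.0694,0.0313,0.08,0,0,0]
    - [-0.0694,0.0313,0.08,0,0,0]

```text
time_s: 15.95
ee_pos: [0.5621, -0.1068, 0.231]
tool_rot: [0.263, -3.128, -0.001]
wrist_force: [0.1, 0.8, 1.3]
opening: 0.0428
gripper_force: 0.0
```

```bash
python3 - <<'E'
from h import *
im,d,X,P=look("wrist"); save("w2",im)
for q in("filter_tab","blank_tab"):
  for m in masks_of(q,"wrist")[:2]:
    k=m["pixels"]&(d>0); x=X[k]; x=x[(x[:,2]>.113)&(x[:,2]<.125)]
    if len(x)>5: print(q,round(m["conf"],2),np.round(m["location"]),len(x),np.median(x,0).round(4),x.max(0).round(3),cv2.minAreaRect((x[:,:2]*1000).astype(np.float32)))
E
python3 go.py .563 -.107 .09 3.3106
```

```text
filter_tab 0.59 [277. 190.] 865 [ 0.5606 -0.1072  0.1197] [ 0.585 -0.099  0.122] ((562.1062622070312, -106.77719116210938), (45.72900390625, 9.822980880737305), 9.468449592590332)
blank_tab 0.95 [196. 190.] 385 [ 0.572  -0.1713  0.1194] [ 0.582 -0.166  0.122] ((572.879150390625, -171.93722534179688), (18.09068489074707, 10.457541465759277), 9.273736000061035)
16.1 [ 0.5639 -0.108   0.2346] [-3.26433193e-01  9.38824741e-02  1.66212766e+00 -1.64674424e-04
  1.38103631e+00 -2.06475601e+00] 0.04287252988972946 shift [0.0013 0.0015 0.1446] turn [-0.0023  0.0039 -0.0015]
```

View pics/w2.png

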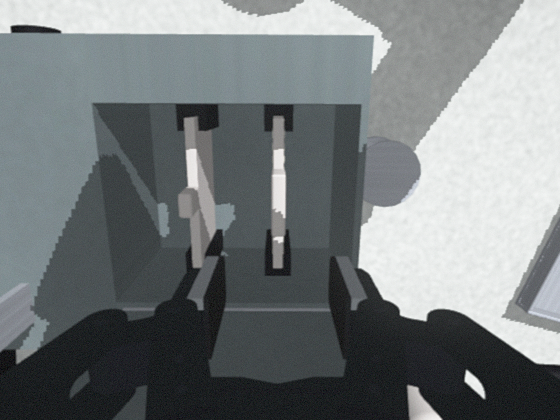

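The tab at (278,195) measures 46 x 10 mm and lies midway between the fingers, with its top at z 0.120. I'm lowering and gripping it.

Request:
step_arm:
  moves:
    - [0,0,0.04,0,0,0]
    - [0,0,0.08,0,0,0]
    - [0,0,0.12,0,0,0]
    - [0,0,0.141,0,0,0]
    - [0,0,0.141,0,0,0]
    - [0,0,0.141,0,0,0]

```text
time_s: 16.7
ee_pos: [0.5641, -0.1078, 0.0927]
tool_rot: [-0.264, 3.128, -0.002]
wrist_force: [0.9, 0.7, 0.9]
opening: 0.0424
gripper_force: 0.0
```

Request:
step_arm:
  moves:
    - [0,0,0,0,0,0]
    - [0,0,0,0,0,0]
    - [0,0,0,0,0,0]
    - [0,0,0,0,0,0]
    - [0,0,0,0,0,0]
    - [0,0,0,0,0,0]
  gripper: 1
  squeeze: 50

```text
time_s: 17.3
ee_pos: [0.5644, -0.1066, 0.093]
tool_rot: [-0.265, 3.127, -0.0]
wrist_force: [-1.5, 2.8, 7.1]
opening: 0.009
gripper_force: 50.2
```

Request:
step_arm:
  moves:
    - [0,0,-0.01,0,0,0]
    - [0,0,-0.025,0,0,0]
    - [0,0,-0.04,0,0,0]
    - [0,0,-0.06,0,0,0]
    - [0,0,-0.08,0,0,0]
    - [0,0,-0.1,0,0,0]
    - [0,0,-0.12,0,0,0]
    - [0,0,-0.14,0,0,0]
    - [0,0,-0.16,0,0,0]
    - [0,0,-0.16,0,0,0]
    - [0,0,-0.16,0,0,0]
    - [0,0,-0.16,0,0,0]
    - [0,0,-0.16,0,0,0]

```text
time_s: 18.6
ee_pos: [0.5621, -0.1067, 0.249]
tool_rot: [0.265, -3.128, -0.001]
wrist_force: [-0.3, -0.4, -1.2]
opening: 0.0092
gripper_force: 49.2
```

```bash
python3 - <<'E'
from h import *
s=telemetry.read_state(); print(s["opening"],s["gripper_force"],s["wrist_force"])
im,d,X,P=look("scene"); save("s5",im)
for m in masks_of("tray","scene")[:1]:
    x=X[m["pixels"]&(d>0)]; r=cv2.minAreaRect((x[:,:2]*1000).astype(np.float32)); print(r)
for q in ("filter","blank_tab","filter_tab"):
  for m in masks_of(q,"scene")[:1]:
    x=X[m["pixels"]&(d>0)]; print(q,m["conf"],m["location"],np.percentile(x,[3,97],0).round(3).tolist())
cv2.imwrite("pics/s5c.png",cv2.resize(im[90:330,80:480,::-1],(800,480)))
E
python3 go.py .570 .263 .165 3.31
```

```text
0.009172793921213255 49.182345271110535 [-0.32631121 -0.43167814 -1.22332947]
blank_tab 0.24 [236.2, 174.9] [[0.553, -0.108, 0.221], [0.591, -0.097, 0.279]]
18.85 [ 0.5627 -0.1069  0.2499] [-3.25362602e-01  8.48359983e-02  1.64307717e+00 -2.58759797e-05
  1.41462042e+00 -2.06538452e+00] 0.009179133541441287 shift [-0.0696  0.3633  0.085 ] turn [ 0.0004 -0.0008  0.0008]
```

View pics/s5c.png

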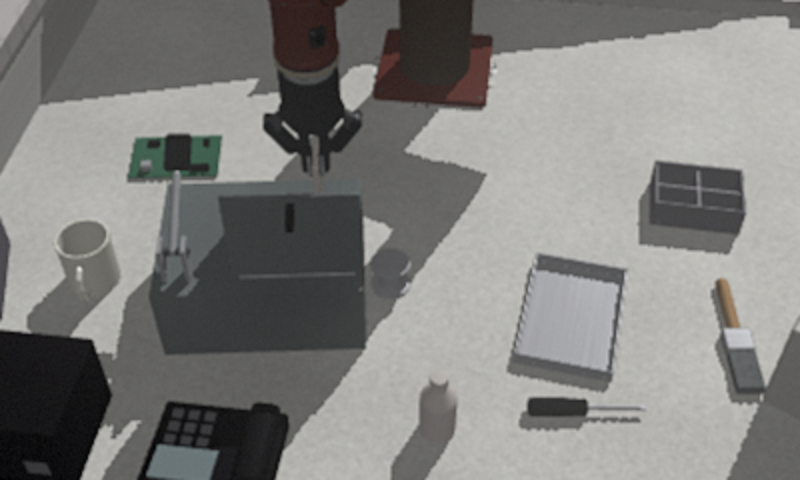

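The plate is lifted clear in the gripper at (315,165), the flap stands open and the tray is at about (570,320). I'm carrying the plate over.

Request:
step_arm:
  moves:
    - [-0.004,0.02,0,0,0,0]
    - [-0.011,0.055,0,0,0,0]
    - [-0.018,0.095,0,0,0,0]
    - [-0.026,0.135,0,0,0,0]
    - [-0.034,0.175,0,0,0,0]
    - [-0.041,0.215,0,0,0,0]
    - [-0.049,0.255,0,0,0,0]
    - [-0.057,0.295,0,0,0,0]
    - [-0.064,0.33,0,0,0,0]
    - [-0.068,0.353,0,0,0,0]
    - [-0.07,0.363,0,0,0,0]
    - [-0.07,0.363,0.01,0,0,0]
    - [-0.07,0.363,0.035,0,0,0]
    - [-0.07,0.363,0.065,0,0,0]
    - [-0.07,0.363,0.09,0,0,0]
    - [-0.07,0.363,0.1,0,0,0]
    - [-0.07,0.363,0.1,0,0,0]
    - [-0.07,0.363,0.1,0,0,0]
    - [-0.07,0.363,0.1,0,0,0]
    - [-0.07,0.363,0.1,0,0,0]

```text
time_s: 20.85
ee_pos: [0.5718, 0.2629, 0.1522]
tool_rot: [-0.265, 3.128, 0.001]
wrist_force: [-0.7, -0.1, -0.3]
opening: 0.0091
gripper_force: 49.1
```

```bash
python3 - <<'E'
from h import *
s=telemetry.read_state(); print(s["ee_pos"],s["tool_rot"],s["opening"],s["gripper_force"],s["wrist_force"])
im,d,X,P=look("scene")
f=(d>0)&(abs(X[...,0]-.57)<.1)&(abs(X[...,1]-.263)<.03)&(X[...,2]>.06)&(X[...,2]<.145); x=X[f]; print(len(x),x.min(0),x.max(0),np.median(x,0))
for z in(.08,.1,.12): q=x[abs(x[:,2]-z)<.008]; print(z,len(q),q.mean(0) if len(q) else '')
cv2.imwrite("pics/s6c.png",cv2.resize(im[90:330,80:480,::-1],(800,480)))
E
python3 fl.py f6
```

```text
[0.57178816 0.26285965 0.15221075] [-2.65153088e-01  3.12755238e+00  9.20153963e-04] 0.009051104746166572 49.14724588394165 [-0.66886169 -0.09679623 -0.33817692]
193 [0.50801906 0.2509274  0.07895103] [0.63451921 0.27786335 0.14478636] [0.60013232 0.26431773 0.11117353]
0.08 18 [0.57999016 0.26287227 0.08348881]
0.1 63 [0.58085618 0.26251258 0.09972051]
0.12 46 [0.59770633 0.2655101  0.11980709]
scene 345 1.556
scene 342 1.566
top 90 1.512
top 87 1.52
21.0 [0.57117769 0.26284793 0.15131606] 0.008945844367065595 49.14665937423706 [ 0.01980959  0.01264802 -0.96067847]
```

View pics/s6c.png

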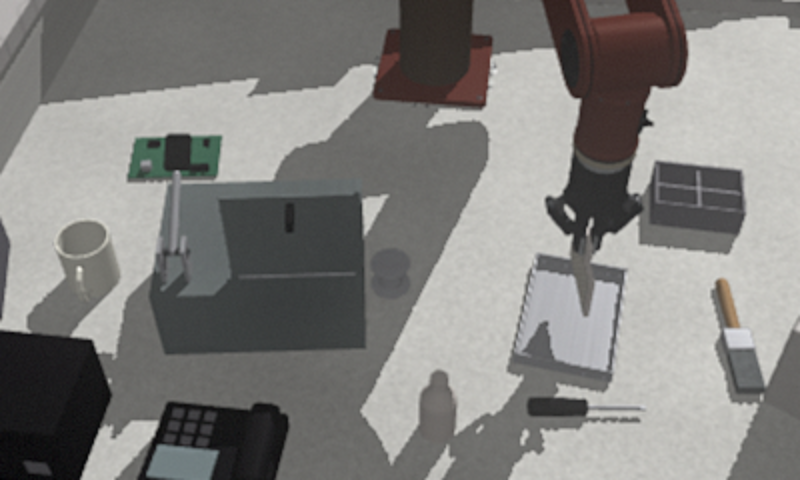

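The plate hangs upright at (585,270) over the tray, with its bottom at about z 0.078. The flap stands at about 1.55 rad, the lever is up and the bystanders have not moved, so I'm handing in.

```bash
python3 -c "
from workcell import arm
print(arm.finish_job())"
```

```text
the job is handed in; nothing more can be done
None
```

I handed the job in at about 21 s, with no verdict returned: three full lever strokes done, the flap open at about 1.55 rad, and the filter plate held upright and still over the middle of the tray, about 5 cm clear of it.

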